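# Empty the decapper's cap trough into the kidney dish

## Task

Hold the steel cup by its handle under the mouth of the decapper's trough and push the paddle back with the cup's rim, so that the flap drops open and all five used caps roll into the cup. Then tip all the caps out of the cup into the kidney dish and stand the empty cup upright on the desk. Do not touch the used caps with the fingers, do not shift the dish, and leave the brown bottle and the timer alone.

Things in the scene. Friction and masses are not known exactly. Their poses are not given: they have to be found in the camera images.
- decapper: benchtop decapper, fixed: white and grey housing 126 (x) x 156 (y) x 284 mm tall; a steel trough with clear sides, open on top, 38 mm wide, sticks 72 mm out of its front and slopes 12 degrees down to its mouth. Origin: under the middle of the housing; x runs from the front (where the trough comes out, roughly towards the robot) to the back, z up
- flap_hinge (a point): hinge axis of the blue flap at the trough's mouth, 136 mm in front of the decapper's origin and 124 mm above the desk; the axis runs along the decapper's y
- paddle_tip (a point): middle of the round rubber edge (8 mm thick, 46 mm wide) at the lower end of the blue paddle, 48 mm from the hinge. Shut, the paddle slants forward and down: its tip is 37 mm in front of and 31 mm below the hinge
- flap (a joint): angle of the blue flap (27 mm high) and its paddle, rad: 0 shut, 1.8 fully open (flap lies forward and slightly down before the mouth, paddle slants back and down). Pushing the paddle towards the decapper's +x opens it (1 to 4 N); a spring shuts it. Caps pass from about 1.45. A cup rim 22 mm below the hinge has it at 1.45 when that rim is 16 mm behind the hinge, at 1.8 when 33 mm behind
- cup: conical steel cup with a side handle, 140 g: 132 mm wide at the rim, 56 mm at the foot, 75 mm high, wall 3 mm (sides flare 27 degrees from upright, so it takes about 100 degrees of tilt to empty it). Origin: centre of the underside; z up through the mouth, the handle points to its -x
- cup_handle (a point): middle of the straight round black handle, 16 mm thick, which reaches from 74 to 166 mm from the cup's axis along the cup's -x, level, its axis 66 mm above the cup's underside; this point is 118 mm from the cup's axis. Being round it can be gripped upright or leaning to either side about its own axis
- cup_middle (a point): middle of the cup's inside, on its axis 36 mm above the underside
- dish: cream enamelled kidney dish with dark rim, 113 (x) x 263 (y) x 48 mm high, 0.4 kg, open on top, floor about 4 mm thick; inside it is deep over about 60 x 180 mm. Origin: centre of the underside; y along its length, z up
- white_bottle: white bottle with dark brown cap, 84 mm wide, 180 mm tall, fixed; origin centre of the underside; bystander
- brown_bottle: brown bottle with gold cap, 51 mm wide, 120 mm tall; origin centre of the underside; bystander
- timer: white bench timer, 70 x 72 x 18 mm; origin centre of the underside; bystander
- cap_1: used red tube cap, 22 mm wide and 28 mm long with rounded ends, 12 g, number 1 from the flap in the trough at the start; origin at its centre, y along its axis
- cap_2: used blue tube cap, 22 mm wide and 28 mm long with rounded ends, 12 g, number 2 from the flap in the trough at the start; origin at its centre, y along its axis
- cap_3: used yellow tube cap, 22 mm wide and 28 mm long with rounded ends, 12 g, number 3 from the flap in the trough at the start; origin at its centre, y along its axis
- cap_4: used green tube cap, 22 mm wide and 28 mm long with rounded ends, 12 g, number 4 from the flap in the trough at the start; origin at its centre, y along its axis
- cap_5: used red tube cap, 22 mm wide and 28 mm long with rounded ends, 12 g, number 5 from the flap in the trough at the start; origin at its centre, y along its axis
Not all that is in view belongs to the job. Of the things that look like the cup, the larger one is meant.

How it is judged (in metres and radians):
On the way:
1. all five caps lie in the cup (distance between each of cap_1, cap_2, cap_3, cap_4, cap_5 and cup_middle below 0.062 m and z of each of cap_1, cap_2, cap_3, cap_4, cap_5 in the frame of cup below 0.08 m), for 0.2 s.
At the end, for the whole second after the job is handed in: All five caps lie still inside the kidney dish; the cup stands upright on the desk (within 7 degrees, underside within 8 mm of the desk), still and let go; the dish stands flat; the flap is shut again (x of cap_1 in the frame of dish between -0.056 and 0.056 m and y of cap_1 in the frame of dish between -0.13 and 0.13 m and z of cap_1 in the frame of dish between 0 and 0.06 m and linear speed of each of cap_1, cap_2, cap_3, cap_4, cap_5 below 0.05 m/s and x of cap_2 in the frame of dish between -0.056 and 0.056 m and y of cap_2 in the frame of dish between -0.13 and 0.13 m and z of cap_2 in the frame of dish between 0 and 0.06 m and x of cap_3 in the frame of dish between -0.056 and 0.056 m and y of cap_3 in the frame of dish between -0.13 and 0.13 m and z of cap_3 in the frame of dish between 0 and 0.06 m and x of cap_4 in the frame of dish between -0.056 and 0.056 m and y of cap_4 in the frame of dish between -0.13 and 0.13 m and z of cap_4 in the frame of dish between 0 and 0.06 m and x of cap_5 in the frame of dish between -0.056 and 0.056 m and y of cap_5 in the frame of dish between -0.13 and 0.13 m and z of cap_5 in the frame of dish between 0 and 0.06 m and angle between each of cup, dish's own z axis and vertical below 0.12 rad and height (world z) of cup below 0.008 m and linear speed of each of cup, dish below 0.03 m/s and value of joint flap below 0.2 rad); the robot touches nothing.
It fails at once if the fingers touch a used cap (contact force between the fingers and cap_1 above 0.3 N or contact force between the fingers and cap_2 above 0.3 N or contact force between the fingers and cap_3 above 0.3 N or contact force between the fingers and cap_4 above 0.3 N or contact force between the fingers and cap_5 above 0.3 N).
It fails at once if the dish is shifted more than 50 mm (distance of dish from where it was at the start of the episode above 0.05 m).
It fails at once if the brown bottle or the timer is moved more than 30 mm (distance of any of brown_bottle, timer from where it was at the start of the episode above 0.03 m).
It also fails if it takes over 72 s, if anything falls off the work surface, if the arm or the gripper's body presses on something with over 40 N, if the wrist force passes 120 N, or if a joint passes its speed limit or range.

## Robot

A 6-joint arm with a two-finger parallel gripper is mounted at the origin on a cart in front of the work surface, level with it; the furniture and walls round the work are solid. World frame = base frame: x ahead of the robot, y to its left, z up, the work surface at z = 0. Lengths are in mm, angles in rad, forces in N, time in s.
With the tool pointing down it reaches from about 400 to 825 mm from the base axis. Payload 7 kg.
Tool frame: the origin (TCP) lies at the very end of the fingers, on their centre line; the grasp point (between the pads) lies 19 mm behind it; z points along the fingers, y is the line along which they close (so a half turn about z gives the same grasp; the last joint's range is limited). The gripper opens to 88 mm and grips with 3 to 60 N. Pads are 19 mm wide; open, the fingers measure 130 mm over their backs; the gripper's body (78 mm by 193 mm) begins 47 mm behind the grasp point.
Start: joints at [-0.953, 0.359, 0.012, 0, -1.224, -0.288], TCP at [218.574, -638.608, 190.661] pointing down, gripper open.
Joint ranges: [-3.07, 3.07], [-1.43, 2.12], [-1.02, 1.25], [-3.03, 1.67], [-3.05, -0], [-3.03, 3.03]. Speed limits (rad/s): [2.39, 2.39, 3.01, 3.14, 3.14, 3.14].

## Interface

Orientations are given as a unit quaternion [x, y, z, w].
In Python, from plant import bot gives the robot as it stands. Calls block until the motion is done:
- bot.move_ptp(position, orientation): joint-space move of the TCP to a pose.
- bot.line_to(position, velocity=150, ori=None): straight line of the TCP; ori=None keeps the orientation; velocity is the mean speed in mm/s.
- bot.move_joints(angles): joint-space move.
- bot.move_gripper(opening, force=None): finger opening in mm; force is the grip in N (None keeps the last); returns when the fingers have stopped.
- bot.pause(seconds).
- bot.solve_ik(position, orientation): joint angles nearest the present ones, or None.
- bot.read_state(): the state.
- bot.camera(name): name is "scene" or "top"; returns the picture (480x640x3 uint8, red, green, blue); there is no depth.
- bot.get_calibration(name): a dict with "fx", "fy", "cx", "cy" (pixels), "distortion" ([k1, k2, p1, p2, k3] as OpenCV has them; the pictures are not rectified), "view" (4x4, takes a point from world to camera coordinates). Camera axes: x right, y up, looking along -z (the intrinsics and any distortion apply to the point x, -y, -z); pixel columns grow to the right and rows downward; lengths in mm; the calibration is good to about 2 mm. A picture is of the moment at which its call begins. get_calibration takes no time and is no camera call.
A pose or a line that the arm cannot do raises bot.Unreachable and nothing moves.
- bot.close_job(): hands the job in; it is judged then, once.
The state is a dict: "t": time; "joint_pos": joint angles; "qvel": joint speeds; "tau": joint torques, N m; "tcp_pos": TCP position; "eef_rot": TCP orientation; "contact_force": force on the tool from outside, world axes, zero at the start; "moment": the same for the moment, N m; "width": finger opening in mm; "finger_force": force on a finger pad.
Only numpy, scipy, OpenCV 4.12 (cv2) and the standard library are available. Lean on these libraries where they do the work, as an engineer would, in place of code of your own. Each camera call takes 0.05 s, during which the arm holds its last target. There are 200 camera calls.

## Working session

There is one attempt and no reset: what is moved stays moved. The work goes in short steps, each a Python script; the robot and the scene stay as the last script left them, time stands still between calls to the robot, and variables do not carry over. Pictures are saved under pics/ and viewed, at most 11 in all, crops included, and the job is handed in when it is done.

```bash
ls; mkdir -p pics; python3 - <<'E'
from plant import bot
import cv2
for n in("scene","top"):
    im=bot.camera(n); cv2.imwrite(f"pics/{n}0.png",im[:,:,::-1]); c=bot.get_calibration(n); print(n,c)
print(bot.read_state())
E
```

```text
pics
scene {'fx': 540.3041929855325, 'fy': 540.3041929855325, 'cx': 327.34710702687255, 'cy': 235.19537864069616, 'distortion': array([-0.10953909,  0.        ,  0.        ,  0.        ,  0.        ]), 'view': array([[-8.11084283e-01, -5.84906813e-01,  5.12895536e-03,
         5.29524345e+02],
       [ 3.87886973e-01, -5.31274308e-01,  7.53187431e-01,
        -2.71212236e+02],
       [-4.37819577e-01,  6.12887942e-01,  6.57785974e-01,
        -1.50155843e+03],
       [ 0.00000000e+00,  0.00000000e+00,  0.00000000e+00,
         1.00000000e+00]])}
top {'fx': 543.8072503691413, 'fy': 543.8072503691413, 'cx': 306.0862729495778, 'cy': 239.49384006867058, 'distortion': array([0.00027131, 0.        , 0.        , 0.        , 0.        ]), 'view': array([[-2.00124154e-02, -9.99799712e-01, -1.98984430e-04,
         1.29330330e+02],
       [ 9.76565185e-01, -1.95899998e-02,  2.14328419e-01,
        -6.08885789e+02],
       [-2.14289389e-01,  4.09490808e-03,  9.76761634e-01,
        -1.31317120e+03],
       [ 0.00000000e+00,  0.00000000e+00,  0.00000000e+00,
         1.00000000e+00]])}
{'t': 0.1, 'joint_pos': array([-9.52902776e-01,  3.59330229e-01,  1.11458457e-02, -3.16873796e-04,
       -1.22410431e+00, -2.88105085e-01]), 'qvel': array([ 0.00172704, -0.00275567,  0.00177795,  0.00072014, -0.00056664,
        0.00228113]), 'tau': array([-1.39431158e-03, -5.84161341e+01,  2.93749559e+01,  7.01547727e+00,
        1.01702049e-02, -5.85125531e-05]), 'tcp_pos': array([ 218.40649438, -638.16236011,  189.80322298]), 'eef_rot': array([-1.64094737e-01,  9.86444291e-01,  7.36120698e-04, -1.92633029e-04]), 'contact_force': array([0.22042071, 0.49734415, 0.22113624]), 'moment': array([0.04462891, 0.03403289, 0.01208396]), 'finger_force': 0.0, 'width': 87.74072990482976}
```

View pics/scene0.png

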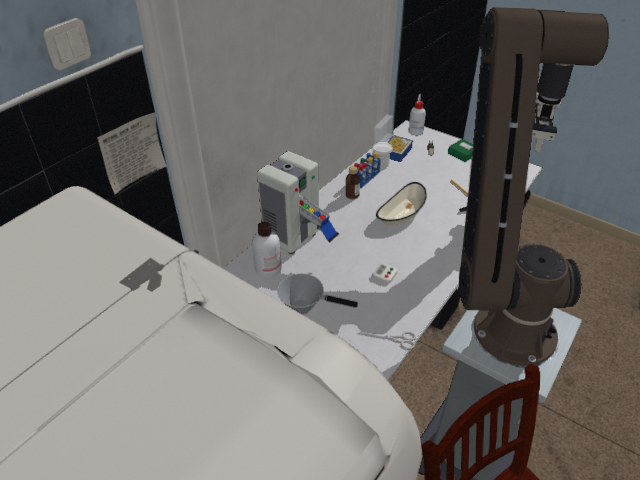

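View pics/top0.png

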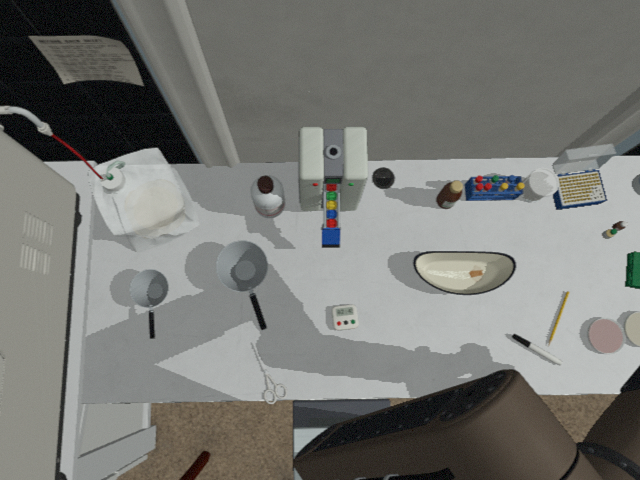

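The top view shows the large cup (rim at 242,267, handle to 264,328), a smaller look-alike at (149,288), the decapper with its flap at (331,238), the dish at (466,271), the timer at (345,317) and the brown bottle at (450,193). The cup candidates are the large one at (242,267) and the small one at (149,288), and I choose the large one.

```bash
cat > h.py <<'E'
import numpy as np, cv2
from plant import bot
def ray(n,uv):
    c=bot.get_calibration(n);K=np.array([[c['fx'],0,c['cx']],[0,c['fy'],c['cy']],[0,0,1]])
    p=cv2.undistortPoints(np.array(uv,float).reshape(-1,1,2),K,np.array(c['distortion']))[:,0]
    d=np.c_[p[:,0],-p[:,1],-np.ones(len(p))]; V=c['view'];R=V[:3,:3]
    return -R.T@V[:3,3], d@R
def onz(n,uv,z):
    o,d=ray(n,uv); return (o+d*((z-o[2])/d[:,2])[:,None])[:,:2]
def proj(n,P):
    c=bot.get_calibration(n);K=np.array([[c['fx'],0,c['cx']],[0,c['fy'],c['cy']],[0,0,1]]);V=c['view']
    q=np.atleast_2d(P)@V[:3,:3].T+V[:3,3]; q=q*[1,-1,-1]
    return cv2.projectPoints(q,np.zeros(3),np.zeros(3),K,np.array(c['distortion']))[0][:,0]
def blob(m,box):
    x0,y0,x1,y1=box; k=np.zeros_like(m,np.uint8);k[y0:y1,x0:x1]=m[y0:y1,x0:x1]
    n,l,s,c=cv2.connectedComponentsWithStats(k); i=1+np.argmax(s[1:,4])
    v,u=np.where(l==i); return np.c_[u,v].astype(float)
E
python3 - <<'E'
from h import *
im=cv2.imread("pics/top0.png"); hsv=cv2.cvtColor(im,cv2.COLOR_BGR2HSV);H,S,V=cv2.split(hsv)
def rect(m,box,z,t):
    p=blob(m,box); q=onz("top",p,z).astype(np.float32); r=cv2.minAreaRect(q); print(t,len(p),"mean",q.mean(0).round(1),"rect",np.round(r[0],1),np.round(r[1],1),round(r[2],1)); return q
h=rect(V<50,(240,285,275,335),66,"handle")
w,v=np.linalg.eigh(np.cov(h.T)); print("handle dir",v[:,1])
rect(V<50,(400,240,530,300),48,"dishrim")
rect((H>105)&(H<130)&(S>150),(310,220,350,255),124,"flap")
rect((S<40)&(V>215),(325,300,362,335),18,"timer") if 0 else None
g=im.astype(int); e=(V<200)
print("small rim px etc")
cv2.imwrite("pics/crop.png",cv2.resize(im[120:340,200:380],None,fx=2.7,fy=2.7,interpolation=cv2.INTER_CUBIC))
sc=cv2.imread("pics/scene0.png")
cv2.imwrite("pics/crop2.png",cv2.resize(sc[140:320,230:430],None,fx=3.3,fy=3.3,interpolation=cv2.INTER_CUBIC))
E
```

```text
handle 183 mean [431.4 239.8] rect [431.4 239.8] [86.4 12.6] 19.0
handle dir [-0.94600394 -0.32415511]
dishrim 50 mean [ 538.4 -399.5] rect [ 530.2 -394.5] [74.6 33.5] 0.3
flap 283 mean [606.2  57.9] rect [606.2  57.8] [41.6 39.9] 88.9
small rim px etc
```

View pics/crop.png

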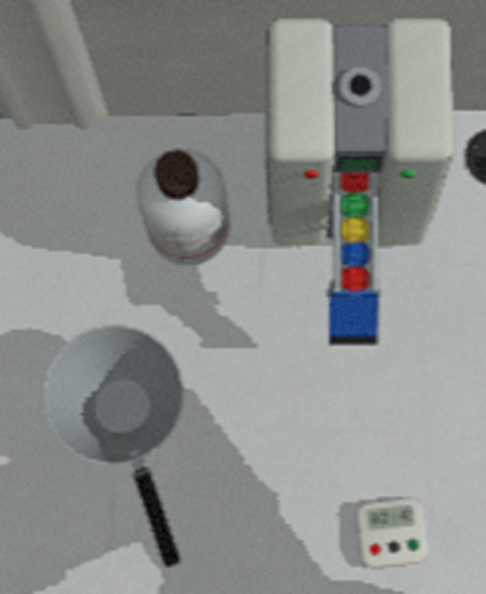

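View pics/crop2.png

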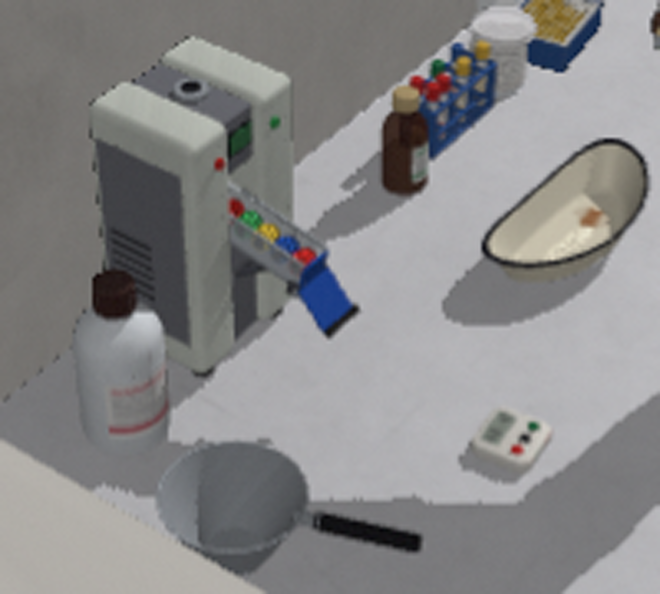

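The crops confirm the large cup: rim centre at about (242,266) top, handle running from (252,294) to (264,329), and empty. The rubber paddle edge is at about (331,246) top and (333,237) scene.

```bash
cat >> h.py <<'E'
def tri(a,b):
    A=np.zeros((3,3));y=np.zeros(3);L=[]
    for n,uv in(("scene",a),("top",b)):
        o,d=ray(n,[uv]);d=d[0]/np.linalg.norm(d[0]);P=np.eye(3)-np.outer(d,d);A+=P;y+=P@o;L.append((o,P))
    x=np.linalg.solve(A,y);return x,[np.linalg.norm(P@(x-o)) for o,P in L]
E
python3 - <<'E'
from h import *
im=cv2.imread("pics/top0.png");H,S,V=cv2.split(cv2.cvtColor(im,cv2.COLOR_BGR2HSV))
sc=cv2.imread("pics/scene0.png");H2,S2,V2=cv2.split(cv2.cvtColor(sc,cv2.COLOR_BGR2HSV))
def pr(*a): print(*[np.round(x,1) if not isinstance(x,str) else x for x in a])
# rim centre candidates from handle
h=onz("top",blob(V<50,(240,285,275,335)),66);w,v=np.linalg.eigh(np.cov(h.T));d=-v[:,1]*np.sign(v[0,1])*-1
d=v[:,1]*np.sign(v[0,1]); c=h.mean(0)+118*np.array(d)*1; s=(h-h.mean(0))@d; hm=h.mean(0)+d*(s.min()+s.max())/2
pr("handle along",s.min(),s.max(),"mid",hm,"d",d*1000,"cup",hm+118*d)
pr("rim by px",onz("top",[(242.2,265.5)],75), "rim left/right", onz("top",[(216.7,265),(267.8,265)],75))
pr("proj rim from handle",proj("top",np.r_[hm+118*d,75]))
# paddle rubber edge
pb=blob((V<60),(315,240,350,252));ps=blob((V2<60),(318,225,345,246))
pr("rub top",pb.mean(0),pb.min(0),pb.max(0),"scene",ps.mean(0),len(pb),len(ps)); pr("tip",*tri(ps.mean(0),pb.mean(0)), "onz93",onz("top",[pb.mean(0)],96))
bl=(H>105)&(H<130)&(S>150);bt=blob(bl,(310,220,350,255));pr("blue",bt.min(0),bt.max(0))
# caps line, z approx hinge+13+...
caps=np.array([(355.,181),(355.5,205),(355.5,230),(355.5,254),(355.5,279)])/2.7+[200,120]
for i,p in enumerate(caps[::-1]): 
    pr("cap",onz("top",[p],124+16+ (14+22*i)*np.tan(.209)))
# housing top front corners z=284 and outer edges, from crop
pr("housing top corners",onz("top",np.array([(272,160),(448,158),(272,22),(448,20)])/2.7+[200,120],284))
# dish rim: dark contour
m=((V<75)).astype(np.uint8); m[:245]=0;m[300:]=0;m[:,:405]=0;m[:,525:]=0
v_,u=np.where(m); q=onz("top",np.c_[u,v_],48).astype(np.float32); r=cv2.minAreaRect(q);pr("dish rect",r[0],r[1],[r[2]],q.min(0),q.max(0))
pr("timer",onz("top",np.array([(360,505),(424,498),(428,560),(365,567)])/2.7+[200,120],18))
pr("white b cap",onz("top",[(177/2.7+200,173/2.7+120)],180),"brown cap",onz("top",[(456,187)],120))
E
```

```text
handle along -43.2 43.2 mid [431.4 239.8] d [946.  324.2] cup [543.  278.1]
rim by px [[546.2 277.7]] rim left/right [[548.8 341.3]
 [546.2 213.9]]
proj rim from handle [[242.1 266.8]]
rub top [330.2 245.5] [322. 245.] [338. 246.] scene [332.9 236.9] 33 17
tip [590.1  57.7  89.6] [0.4 0.4] onz93 [[588.3  57.8]]
blue [322. 228.] [339. 244.]
cap [[633.1  55.1]]
cap [[654.9  54.6]]
cap [[675.7  54.2]]
cap [[697.5  53.8]]
cap [[718.4  53.8]]
housing top corners [[698.1 127. ]
 [696.9 -15.1]
 [817.5 124.8]
 [816.3 -20.3]]
dish rect [ 521.7 -282.4] [259.3 109.9] [87.3] [ 466.7 -412.9] [ 578.7 -153.9]
timer [[443.7  50.8]
 [449.1 -10.1]
 [391.  -11.5]
 [385.7  47.9]]
white b cap [[723.  211.1]] brown cap [[ 725.7 -258.1]]
```

```bash
cat >> h.py <<'E'
from scipy.spatial.transform import Rotation as Rn
CUP=np.array([544.,278.]);PSI0=18.9;HINGE=np.array([626.5,56.8]);DYAW=-1.5;DISH=np.array([521.7,-282.4])
G=104.  # grip distance from cup axis
def pose(c,zu,psi,lean,flip,roll=0,back=0):
    """cup axis foot xy c, underside height zu (for roll=0), cup yaw psi, grip lean, cup roll about handle (deg)"""
    d=np.array([np.cos(np.radians(psi)),np.sin(np.radians(psi)),0])
    R=Rn.from_euler('z',psi,degrees=True)*Rn.from_euler('x',lean+roll+180,degrees=True)
    if flip:R=R*Rn.from_euler('z',180,degrees=True)
    g=np.r_[c,zu+66]-G*d
    return g+R.apply([0,0,19-back]),R.as_quat()
E
cat > s.py <<'E'
from h import *
q0=bot.read_state()['joint_pos']
def ik(*a,**k):
    try:
        r=bot.solve_ik(*pose(*a,**k)); return None if r is None else np.array(r)
    except Exception as e: return None
f=lambda q:'-' if q is None else str(np.round(q,1).tolist())
for flip in(0,1):
  for lean in(-45,-30,30,45):
    sg=-np.sign(lean); print("== flip",flip,"lean",lean)
    print(" grasp",f(ik(CUP,0,PSI0,lean,flip)),f(ik(CUP,0,PSI0,lean,flip,back=100)))
    for psi in(-60,-40,-20,0,20,40,60):
        pre=ik(HINGE-[125,0],27,psi,lean,flip);end=ik(HINGE-[40,0],27,psi,lean,flip)
        po=[ik(DISH+[0,30*sg],75,psi,lean,flip,roll=sg*r) for r in(0,50,105)]
        if (pre is not None and end is not None) or all(x is not None for x in po): print(" ",psi,"D",f(pre),f(end),"P",*map(f,po))
E
python3 s.py
```

```text
== flip 0 lean -45
 grasp [1.2, 0.5, -0.6, 0.5, -1.2, 0.3] [1.3, 0.5, -0.4, 0.4, -1.4, 0.4]
  -60 D [0.7, 0.7, -0.0, -0.1, -1.7, -0.1] [0.6, 0.8, 0.2, -0.0, -1.8, -0.1] P [0.2, 0.6, -0.2, 0.2, -1.6, 0.2] [0.0, 0.1, -0.5, -0.1, -0.9, 0.5] [-0.9, 0.2, -0.5, -1.2, -1.1, 2.2]
  -40 D [0.8, 0.6, -0.2, 0.1, -1.5, 0.1] [0.7, 0.7, -0.0, 0.1, -1.6, 0.1] P [0.3, 0.4, -0.5, 0.4, -1.4, 0.3] [-0.0, 0.1, -0.5, -0.1, -0.9, 1.0] [-0.9, 0.4, -0.3, -1.0, -1.4, 2.3]
  -20 D [0.9, 0.5, -0.5, 0.2, -1.4, 0.2] [0.8, 0.6, -0.3, 0.3, -1.4, 0.2] P [0.4, 0.3, -0.8, 0.6, -1.2, 0.4] [-0.1, 0.1, -0.5, -0.1, -1.0, 1.4] [-0.9, 0.5, -0.1, -0.9, -1.6, 2.3]
  0 D [1.0, 0.4, -0.7, 0.4, -1.2, 0.2] [0.9, 0.5, -0.6, 0.5, -1.2, 0.3] P - [-0.2, 0.1, -0.4, -0.1, -1.0, 1.8] [-0.8, 0.7, 0.1, -0.7, -1.8, 2.4]
== flip 0 lean -30
 grasp [1.2, 0.4, -0.6, 0.4, -1.0, 0.4] [1.2, 0.3, -0.4, 0.3, -1.3, 0.5]
  -60 D [0.7, 0.5, -0.2, -0.1, -1.4, -0.1] [0.6, 0.6, 0.0, -0.0, -1.5, -0.1] P [0.2, 0.4, -0.3, 0.2, -1.4, 0.3] [-0.1, 0.0, -0.5, -0.3, -0.8, 0.8] [-1.1, 0.5, -0.5, -1.4, -1.4, 2.5]
  -40 D [0.8, 0.4, -0.3, 0.0, -1.3, 0.1] [0.7, 0.5
[... 6408 characters left out ...]
 0.4, -0.8, 0.8, -1.2, -2.9]
  0 D [-0.2, 0.3, -0.4, -0.8, -1.2, -0.9] [-0.2, 0.4, -0.2, -0.8, -1.3, -1.0] P [-0.7, 0.6, 0.1, -0.6, -1.7, -0.8] [-0.2, 0.1, -0.5, 0.1, -0.9, -1.4] -
  20 D [-0.2, 0.4, -0.2, -0.7, -1.4, -0.8] [-0.2, 0.5, -0.1, -0.7, -1.5, -0.8] P [-0.6, 0.7, 0.3, -0.4, -1.9, -0.6] [-0.3, 0.2, -0.5, 0.1, -0.9, -1.0] -
  40 D [-0.1, 0.5, -0.1, -0.5, -1.6, -0.6] [-0.1, 0.6, 0.1, -0.5, -1.6, -0.7] P [-0.5, 0.8, 0.4, -0.2, -2.0, -0.3] [-0.3, 0.2, -0.4, 0.1, -0.9, -0.6] [-1.2, 0.1, -1.0, -2.6, -0.6, 2.9]
  60 D [0.0, 0.6, 0.0, -0.4, -1.7, -0.4] [0.0, 0.7, 0.2, -0.4, -1.8, -0.5] P [-0.4, 0.8, 0.5, -0.1, -2.0, -0.1] [-0.4, 0.3, -0.3, 0.0, -0.9, -0.1] [-1.1, 0.1, -0.6, -1.9, -0.5, 2.2]
```

```bash
cat >> h.py <<'E'
LEAN=-38
def snap(name,box=None,f=1.):
    for n in("scene","top"):
        im=bot.camera(n)[:,:,::-1]; cv2.imwrite(f"pics/{name}_{n}.png",im)
def st(t=""):
    s=bot.read_state();print(t,"t",round(s['t'],1),"tcp",s['tcp_pos'].round(1),"q",s['joint_pos'].round(2),"F",s['contact_force'].round(1),"M",s['moment'].round(2),"w",round(s['width'],1),"ff",round(s['finger_force'],1))
E
python3 - <<'E'
from h import *
D=[1,0,0,0]
dn=bot.read_state()['eef_rot']
bot.move_gripper(46,force=20)
bot.move_ptp([400,-250,330],dn); st()
p,q=pose(CUP,0,PSI0,LEAN,0,back=110)
print(bot.solve_ik(p,q)); bot.move_ptp(p,q); st("pre")
bot.line_to(pose(CUP,0,PSI0,LEAN,0)[0],120); st("at")
bot.move_gripper(5,force=58); st("grip")
c=CUP
bot.line_to(pose(c,60,PSI0,LEAN,0)[0],60); st("lift"); snap("lift")
a=cv2.imread("pics/lift_top.png")[170:370,180:400]; b=cv2.imread("pics/lift_scene.png")[200:340,230:400]
cv2.imwrite("pics/lift.png",np.hstack([cv2.resize(a,(400,364)),cv2.resize(b,(400,364))]))
E
```

```text
t 2.6 tcp [ 399.9 -250.5  329.6] q [-0.14 -0.05 -0.17 -0.   -1.45 -1.1 ] F [ 0.  -0.5 -0.1] M [ 0.02  0.03 -0.02] w 46.1 ff 0.0
[ 1.28410005  0.41427966 -0.39056963  0.37354221 -1.34925282  0.42342586]
pre t 4.8 tcp [427.9 296.7 138. ] q [ 1.28  0.41 -0.39  0.37 -1.35  0.42] F [ 1.1 -0.3 -0.3] M [1.86 0.82 0.02] w 45.9 ff 0.0
at t 5.9 tcp [449.7 234.   51.4] q [ 1.2   0.46 -0.58  0.46 -1.11  0.37] F [-0.6  0.5  1.1] M [ 1.86  0.82 -0.03] w 45.6 ff 0.0
grip t 6.8 tcp [449.4 233.2  51. ] q [ 1.2   0.46 -0.58  0.46 -1.11  0.37] F [-0.3 -0.7 -0.4] M [1.86 0.79 0.03] w 5.1 ff 0.0
lift t 7.9 tcp [449.3 233.  110.7] q [ 1.21  0.39 -0.53  0.43 -1.23  0.43] F [-0.1  0.3 -0. ] M [ 1.8   0.77 -0.01] w 5.3 ff 0.0
```

View pics/lift.png

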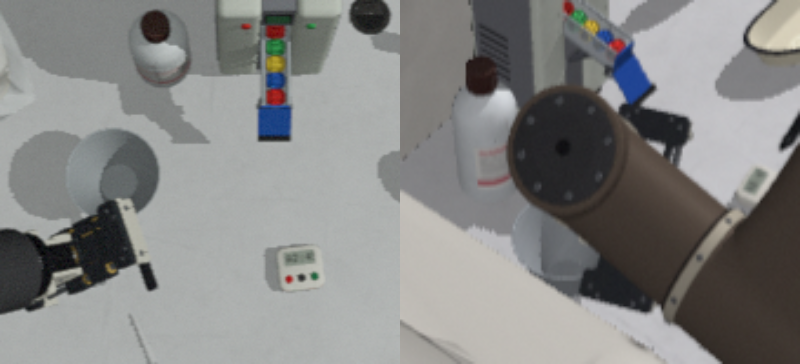

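The left half shows the cup still standing at (112,170) and the gripper over the handle without it. The width of 5 mm confirms the handle was missed. I'll triangulate the handle and look closer.

```bash
python3 - <<'E'
from h import *
im=cv2.imread("pics/top0.png");V=im.max(2);sc=cv2.imread("pics/scene0.png");V2=sc.max(2)
a=blob(V<50,(240,285,275,335));b=blob(V2<50,(318,290,365,312))
print(a.min(0),a.max(0),b.min(0),b.max(0)); print("handle mid",tri(b.mean(0),a.mean(0)))
t0=a[a[:,1]<a[:,1].min()+2].mean(0);t1=a[a[:,1]>a[:,1].max()-2].mean(0)
s0=b[b[:,0]<b[:,0].min()+2].mean(0);s1=b[b[:,0]>b[:,0].max()-2].mean(0)
print("ends",tri(s0,t0),tri(s1,t1))
s=bot.read_state();R=Rn.from_quat(s['eef_rot']).as_matrix();print(R.round(2))
print("tcp px",proj("top",s['tcp_pos']),"grasp",proj("top",s['tcp_pos']-19*R[:,2]))
l=cv2.imread("pics/lift_top.png");cv2.imwrite("pics/l2.png",cv2.resize(l[255:345,205:310],None,fx=6.,fy=6.,interpolation=cv2.INTER_CUBIC))
# handle position now (outer end visible) 
c=blob(l.max(2)<50,(250,305,275,335));print(len(c),c.max(0))
E
```

```text
[250. 295.] [265. 329.] [327. 296.] [356. 306.]
handle mid (array([431.58668296, 239.98351318,  64.24021542]), [np.float64(0.12681359105461662), np.float64(0.1268135910545921)])
ends (array([471.61895575, 251.60486202,  60.78440924]), [np.float64(0.28824077462245973), np.float64(0.28824077462251135)]) (array([391.71167564, 228.69910995,  67.28797112]), [np.float64(0.673476503681798), np.float64(0.6734765036819463)])
[[ 0.95  0.26  0.2 ]
 [ 0.32 -0.75 -0.58]
 [-0.    0.62 -0.79]]
tcp px [[258.9756706  302.62381718]] grasp [[253.75141566 303.68209503]]
66 [265. 328.]
```

View pics/l2.png

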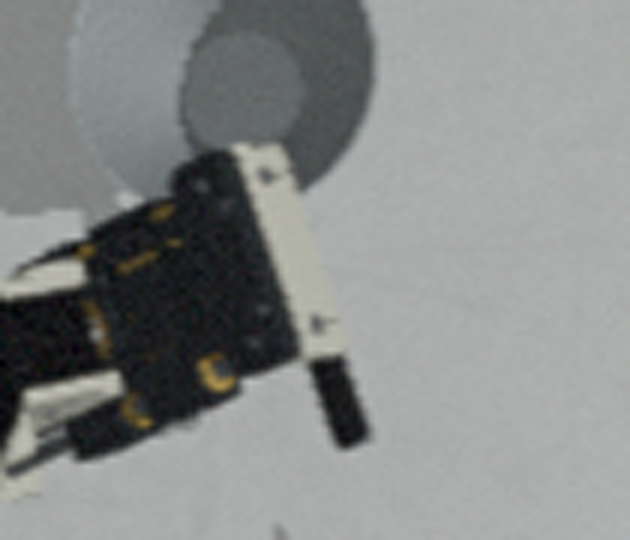

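The zoom shows the handle's outer end at about (264,328), lying free under the gripper. I'll compare the cup edges before and after, and print the state before retrying stepwise.

```bash
python3 - <<'E'
from h import *
a=cv2.cvtColor(cv2.imread("pics/top0.png"),6)[238:285,212:232].astype(np.float32);b=cv2.cvtColor(cv2.imread("pics/lift_top.png"),6)[238:285,212:232].astype(np.float32)
print("cup shift px",cv2.phaseCorrelate(a,b))
bot.move_gripper(60,force=20)
bot.line_to(pose(CUP,0,PSI0,LEAN,0)[0],80); st("down")
for w in(40,30,22,14):
    bot.move_gripper(w,force=20); st(w)
snap("down")
E
```

```text
cup shift px ((0.28228455219763227, 0.08112584602822182), 0.8808909505605698)
down t 9.9 tcp [449.5 233.5  51.2] q [ 1.2   0.46 -0.58  0.46 -1.11  0.37] F [0.4 0.5 0.3] M [ 1.85  0.73 -0.01] w 60.3 ff 0.0
40 t 10.6 tcp [449.4 233.3  51. ] q [ 1.2   0.46 -0.58  0.46 -1.11  0.37] F [-0.5 -0.2 -0. ] M [ 1.81  0.77 -0.04] w 40.0 ff 0.0
30 t 11.0 tcp [449.4 233.2  51. ] q [ 1.2   0.46 -0.58  0.46 -1.11  0.37] F [-0.2  0.5  0.5] M [1.82 0.79 0.06] w 30.3 ff 0.0
22 t 11.4 tcp [449.4 233.3  51. ] q [ 1.2   0.46 -0.58  0.46 -1.11  0.37] F [-0.1 -0.  -0.5] M [1.83 0.82 0.02] w 22.1 ff 0.0
14 t 11.9 tcp [449.4 233.3  51. ] q [ 1.2   0.46 -0.58  0.46 -1.11  0.37] F [ 0.3 -0.2 -0.2] M [ 1.8   0.77 -0.02] w 14.4 ff 0.0
```

```bash
python3 - <<'E'
from h import *
a=cv2.imread("pics/down_top.png")[250:340,205:305]; b=cv2.imread("pics/down_scene.png")[240:330,290:390]
cv2.imwrite("pics/d.png",np.hstack([cv2.resize(a,(400,360),interpolation=2),cv2.resize(b,(400,360),interpolation=2)]))
s=bot.read_state();R=Rn.from_quat(s['eef_rot']).as_matrix();T=s['tcp_pos']
for n in("scene","top"): print(n,proj(n,[T,T-19*R[:,2],T-66*R[:,2],[471.6,251.6,66],[391.7,228.7,66]]).round(1).tolist())
E
```

```text
scene [[337.6, 299.8], [336.5, 299.2], [333.8, 297.6], [327.4, 296.7], [355.7, 304.4]]
top [[260.9, 305.0], [255.9, 306.0], [243.1, 308.7], [253.0, 295.6], [262.3, 328.0]]
```

View pics/d.png

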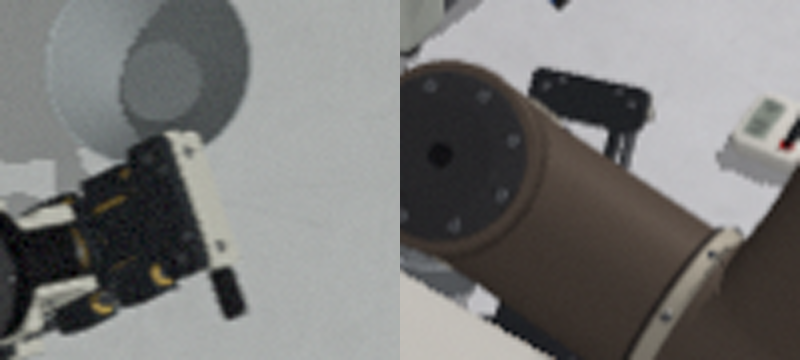

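```bash
python3 - <<'E'
from h import *
s=bot.read_state();R=Rn.from_quat(s['eef_rot']).as_matrix();T=s['tcp_pos']
for b,a in(((350,272),(258.8,315.5)),((323.8,258.8),(247.5,283.8)),((352.5,268),(260,315))):
    x,e=tri(b,a);print(x.round(1),np.round(e,1),"tool frame",((x-T)@R).round(1))
# finger strip seen in scene at (346,277)-(343,281): where would it be
for uv in((346,277),(344,281)):
    o,d=ray("scene",[uv]);d=d[0]/np.linalg.norm(d[0])
    o2=(o-T)@R;d2=d@R
    for X in(-9.5,0,9.5): k=(X-o2[0])/d2[0];print(uv,X,(o2+k*d2).round(1))
    for Y in(10,30,40): k=(Y-o2[1])/d2[1];print(uv,'Y',Y,(o2+k*d2).round(1))
E
```

```text
[414.4 228.2 178.3] [1.1 1.1] tool frame [ -34.8   73.2 -104.4]
[483.2 251.1 205.4] [1.2 1.2] tool frame [  37.7   90.3 -125.3]
[412.5 223.5 191.1] [1. 1.] tool frame [ -38.    84.  -112.1]
(346, 277) -9.5 [-9.5 67.7 -5.6]
(346, 277) 0 [ 0.  73.3 50.2]
(346, 277) 9.5 [  9.5  78.8 106. ]
(346, 277) Y 10 [-108.8   10.  -589. ]
(346, 277) Y 30 [ -74.4   30.  -386.9]
(346, 277) Y 40 [ -57.2   40.  -285.8]
(344, 281) -9.5 [ -9.5  53.9 -22.9]
(344, 281) 0 [ 0.  58.9 32.3]
(344, 281) 9.5 [ 9.5 63.9 87.5]
(344, 281) Y 10 [ -92.7   10.  -506.2]
(344, 281) Y 30 [ -54.8   30.  -285.9]
(344, 281) Y 40 [ -35.8   40.  -175.8]
```

```bash
python3 - <<'E'
from h import *
p0,q=pose(CUP,0,PSI0,LEAN,0);z=Rn.from_quat(q).apply([0,0,1])
for dep in(8,16):
    bot.move_gripper(34,force=15)
    bot.line_to(p0+dep*z,60); st(f"dep {dep}")
    if np.linalg.norm(bot.read_state()['contact_force'])>8: break
    bot.move_gripper(11,force=15); st("closed")
    if bot.read_state()['width']>13: break
snap("dep")
a=cv2.imread("pics/dep_scene.png")[240:330,290:390]; b=cv2.imread("pics/down_scene.png")
E
```

```text
dep 8 t 12.9 tcp [450.9 227.8  44.4] q [ 1.2   0.47 -0.6   0.47 -1.09  0.36] F [-0.5 -0.2 -0.7] M [ 1.86  0.86 -0.01] w 34.2 ff 0.0
closed t 13.5 tcp [451.  228.6  44.7] q [ 1.2   0.47 -0.6   0.47 -1.09  0.36] F [-1.   0.2 -0.6] M [ 1.8   0.82 -0.02] w 11.2 ff 0.0
dep 16 t 14.4 tcp [452.4 223.2  38.1] q [ 1.19  0.48 -0.61  0.48 -1.07  0.35] F [-0.5  0.6  0.1] M [1.83 0.77 0.01] w 33.8 ff 0.0
closed t 14.9 tcp [452.6 224.1  38.4] q [ 1.19  0.48 -0.61  0.48 -1.07  0.35] F [ 0.6 -0.5 -0.4] M [1.89 0.84 0.  ] w 15.1 ff 14.9
```

```bash
python3 - <<'E'
from h import *
p0,q=pose(CUP,0,PSI0,LEAN,0);z=Rn.from_quat(q).apply([0,0,1])
bot.move_gripper(40,force=15); 
for dep in(22,28,34):
    bot.line_to(p0+dep*z,60); s=bot.read_state();f=np.linalg.norm(s['contact_force']);print(dep,f.round(1))
    if f>5: break
st(); bot.move_gripper(5,force=58); st("closed"); snap("g2")
a=cv2.cvtColor(cv2.imread("pics/top0.png"),6)[238:285,212:232].astype(np.float32);b=cv2.cvtColor(cv2.imread("pics/g2_top.png"),6)[238:285,212:232].astype(np.float32)
print("cup shift px",cv2.phaseCorrelate(a,b))
t=s['tcp_pos'];bot.line_to(p0+dep*z+[0,0,20],40); st("lift20"); bot.line_to(p0+dep*z+[0,0,60],60);st("lift60");snap("l3")
a=cv2.imread("pics/l3_top.png")[190:340,200:300]; b=cv2.imread("pics/l3_scene.png")[200:350,250:350]
cv2.imwrite("pics/l3.png",np.hstack([cv2.resize(a,(400,600),interpolation=2),cv2.resize(b,(400,600),interpolation=2)]))
E
```

```text
22 0.6
28 0.5
34 0.6
 t 16.4 tcp [456.1 213.   24. ] q [ 1.17  0.49 -0.64  0.5  -1.03  0.34] F [-0.4  0.4 -0.1] M [1.84 0.78 0.01] w 40.2 ff 0.0
closed t 17.0 tcp [456.2 213.5  24.3] q [ 1.17  0.49 -0.64  0.5  -1.03  0.34] F [-0.3  0.8 -0.7] M [ 1.87  0.91 -0.02] w 14.7 ff 58.0
cup shift px ((-0.06035532101901708, -0.07742865471913873), 0.6634677002827326)
lift20 t 17.7 tcp [456.2 213.5  44.3] q [ 1.18  0.46 -0.62  0.48 -1.07  0.36] F [-0.5  1.4 -0.9] M [2.1  0.95 0.02] w 14.4 ff 58.0
lift60 t 18.5 tcp [456.1 213.3  84.1] q [ 1.18  0.41 -0.59  0.46 -1.15  0.41] F [-0.2 -0.5 -1. ] M [2.09 0.96 0.03] w 14.9 ff 58.0
```

View pics/l3.png

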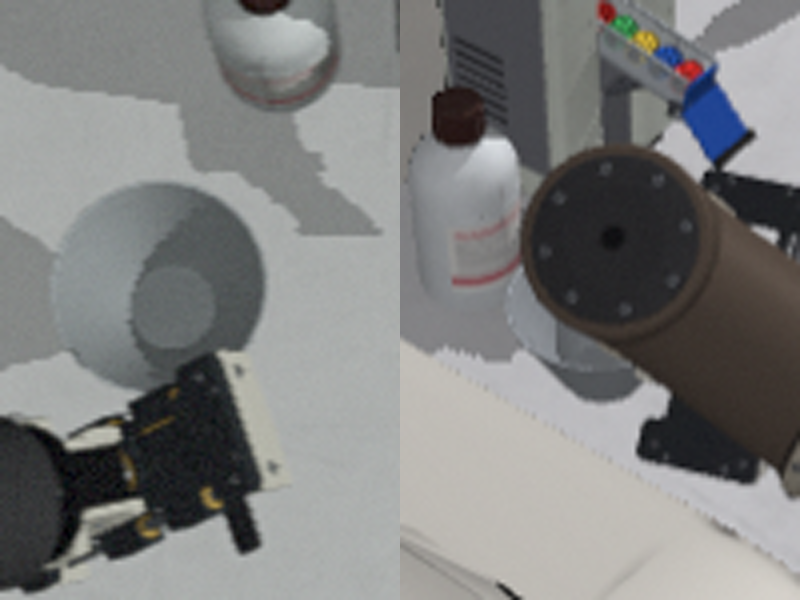

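The left half shows the cup now lifted in the gripper (rim 53 px wide, centre at (239.6,261.5), bigger than before) and seeming level. In this gripper the handle sits 53 mm behind the reported TCP, so I'll correct the helper and check the level and reach.

```bash
sed -i 's/19-back/53-back/' h.py; python3 - <<'E'
from h import *
th=np.radians(np.arange(0,360,90)); 
for sag in(0,4):
    P=np.c_[CUP[0]+66*np.cos(th),CUP[1]+66*np.sin(th),135-np.tan(np.radians(sag))*(G+66*np.cos(th-np.radians(PSI0)))]
    print(sag,proj("top",P).round(1).tolist())
print("obs top(239.6,235.5) left(213,261) right(266.3,261)")
f=lambda q:'-' if q is None else np.round(q,2).tolist()
ik=lambda *a,**k:f(bot.solve_ik(*pose(*a,**k)))
for psi in(-25,-10,0):
  print(psi,"pre",ik(HINGE-[125,0],27,psi,LEAN,0),"end",ik(HINGE-[40,0],27,psi,LEAN,0))
  for r in(0,30,60,85,110): print("   pour",r,ik(DISH+[0,30],80,psi,LEAN,0,roll=r))
for c in([500,200],[470,0],[480,-130]): print(c,[ik(c,110,p,LEAN,0) for p in(-20,0)])
print("place",ik([520,-60],0,-10,LEAN,0),ik([520,-60],60,-10,LEAN,0))
E
```

```text
0 [[239.4, 235.2], [211.5, 262.7], [239.0, 289.8], [266.9, 261.7]]
4 [[239.9, 236.3], [212.1, 263.4], [239.2, 289.9], [267.0, 262.1]]
obs top(239.6,235.5) left(213,261) right(266.3,261)
-25 pre [0.87, 0.45, -0.51, 0.17, -1.26, 0.16] end [0.76, 0.54, -0.36, 0.23, -1.3, 0.24]
   pour 0 [0.31, 0.29, -0.74, 0.53, -1.1, 0.44]
   pour 30 [0.06, 0.13, -0.62, 0.16, -0.9, 0.97]
   pour 60 [-0.37, 0.18, -0.36, -0.45, -1.05, 1.74]
   pour 85 [-0.71, 0.37, -0.2, -0.8, -1.37, 2.17]
   pour 110 [-0.9, 0.62, -0.12, -1.02, -1.68, 2.41]
-10 pre [0.95, 0.38, -0.69, 0.3, -1.13, 0.23] end [0.81, 0.47, -0.56, 0.38, -1.15, 0.32]
   pour 0 [0.28, 0.19, -0.93, 0.76, -0.94, 0.51]
   pour 30 [0.01, 0.11, -0.65, 0.18, -0.85, 1.26]
   pour 60 [-0.42, 0.25, -0.28, -0.41, -1.17, 2.0]
   pour 85 [-0.68, 0.46, -0.08, -0.69, -1.52, 2.3]
   pour 110 [-0.83, 0.7, 0.05, -0.9, -1.85, 2.43]
0 pre [0.98, 0.33, -0.82, 0.41, -1.04, 0.27] end [0.83, 0.41, -0.69, 0.5, -1.05, 0.36]
   pour 0 -
   pour 30 [-0.03, 0.11, -0.66, 0.19, -0.81, 1.47]
   pour 60 [-0.43, 0.3, -0.23, -0.37, -1.23, 2.16]
   pour 85 [-0.65, 0.52, -0.0, -0.62, -1.62, 2.38]
   pour 110 [-0.78, 0.76, 0.15, -0.82, -1.95, 2.46]
[500, 200] [[1.05, 0.44, -0.26, 0.11, -1.53, 0.14], [1.14, 0.33, -0.49, 0.26, -1.37, 0.29]]
[470, 0] [[0.87, 0.24, -0.62, 0.22, -1.35, 0.23], [0.98, 0.1, -0.85, 0.38, -1.22, 0.35]]
[480, -130] [[0.63, 0.18, -0.76, 0.37, -1.24, 0.36], [0.67, 0.03, -0.99, 0.58, -1.08, 0.49]]
place [0.72, 0.38, -0.86, 0.49, -0.94, 0.26] [0.73, 0.27, -0.8, 0.44, -1.09, 0.34]
```

```bash
cat >> h.py <<'E'
def go(c,zu,psi,v=150,roll=0):
    p,q=pose(c,zu,psi,LEAN,0,roll=roll); bot.line_to(p,v,ori=q)
UX=np.array([np.cos(np.radians(DYAW)),np.sin(np.radians(DYAW))])
E
python3 - <<'E'
from h import *
go([495,170],60,-5,160); go(HINGE-128*UX,27,-25,130); st("pre")
go(HINGE-66*UX,27,-25,60); st("at hinge")
go(HINGE-37*UX,27,-25,40); st("end"); bot.pause(1.2); st("wait"); snap("push")
a=cv2.imread("pics/push_top.png")[150:290,260:400]; b=cv2.imread("pics/push_scene.png")[150:290,250:390]
cv2.imwrite("pics/pu.png",np.hstack([cv2.resize(a,(400,400),interpolation=2),cv2.resize(b,(400,400),interpolation=2)]))
E
```

```text
pre t 20.1 tcp [390.8  74.9  51.3] q [ 0.88  0.45 -0.51  0.16 -1.26  0.15] F [-0.4  0.  -0.9] M [ 2.15 -0.7   0.  ] w 14.7 ff 58.0
at hinge t 21.3 tcp [452.2  72.9  51.2] q [ 0.8   0.52 -0.41  0.21 -1.29  0.21] F [-2.6  0.8 -2.1] M [ 2.61 -0.09 -0.54] w 14.9 ff 58.0
end t 22.2 tcp [481.3  72.   51.1] q [ 0.76  0.55 -0.35  0.23 -1.31  0.24] F [-1.2  0.5 -3.7] M [ 2.67 -0.06 -0.59] w 14.8 ff 58.0
wait t 23.4 tcp [481.5  72.2  51.2] q [ 0.76  0.55 -0.35  0.24 -1.31  0.24] F [-1.8 -1.8 -3.1] M [ 2.31 -0.14 -0.5 ] w 15.0 ff 58.0
```

View pics/pu.png

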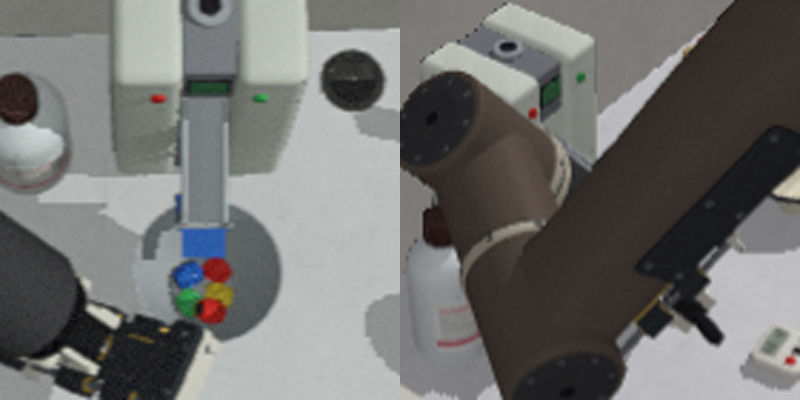

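All five caps lie in the cup (top crop, around (203,290)) and the flap is open in front of the mouth. Now back out, carry the cup over, and pour.

```bash
python3 - <<'E'
from h import *
go(HINGE-130*UX,27,-25,80); st("out")
go([478,20],90,-20,130); go([485,-130],90,-14,150)
P=DISH+[6,30]; go(P,82,-10,130); st("over dish")
for r in list(range(10,61,10))+list(range(66,113,6)):
    go(P,82,-10,30 if r<55 else 22,roll=r)
st("tipped"); bot.pause(0.8); snap("pour")
a=cv2.imread("pics/pour_top.png")[190:340,380:560]; b=cv2.imread("pics/pour_scene.png")[160:310,340:520]
cv2.imwrite("pics/po.png",np.hstack([cv2.resize(a,(400,333),interpolation=2),cv2.resize(b,(400,333),interpolation=2)]))
E
```

```text
out t 24.8 tcp [388.9  74.7  51.2] q [ 0.88  0.45 -0.51  0.16 -1.26  0.15] F [ 0.8  0.9 -1.4] M [ 2.25 -0.77  0.01] w 14.9 ff 58.0
over dish t 28.0 tcp [ 419.7 -266.2  106.3] q [ 0.27  0.2  -0.91  0.76 -0.94  0.52] F [ 0.3 -0.1 -1.5] M [ 2.41 -0.1  -0.01] w 15.0 ff 58.0
tipped t 34.1 tcp [ 434.  -185.5  129.6] q [-0.82  0.68  0.05 -0.89 -1.83  2.41] F [ 0.7 -0.5 -1. ] M [-3.52  0.89  0.02] w 14.5 ff 58.0
```

View pics/po.png

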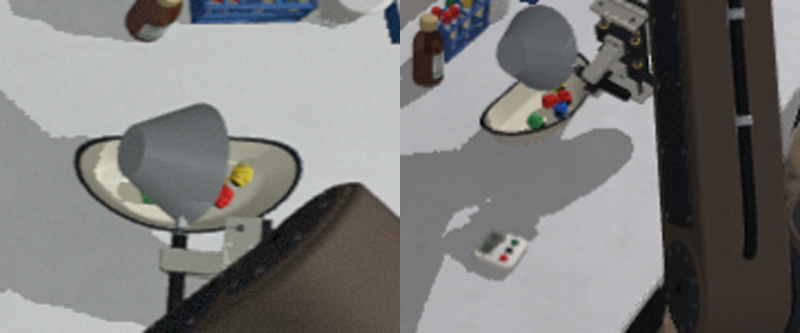

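All five caps (green, blue, two red, yellow) lie in the dish and the cup is empty. Next: roll back, place the cup at about (575,-70), and check.

```bash
python3 - <<'E'
from h import *
P=DISH+[6,30]
for r in(112,90,70,50,30,15): go(P+[-20*(r<60),0],105,-10,70,roll=r)
go([490,-130],100,-12,100); Q=np.array([575,-70.])
go(Q,60,-10,130); go(Q,8,-10,70)
z=8
while z>-5:
    z-=1.5; go(Q,z,-10,15)
    if bot.read_state()['contact_force'][2]>2: break
st(f"down z{z}")
bot.move_gripper(40); st("open")
p,q=pose(Q,z,-10,LEAN,0,back=110); bot.line_to(p,100)
bot.line_to(p+[-60,0,120],200); st("away"); bot.pause(.3); snap("fin")
a=cv2.imread("pics/fin_top.png"); cv2.imwrite("pics/f.png",cv2.resize(a[130:350,290:560],None,fx=2.7,fy=2.7,interpolation=2))
E
```

```text
down z0.5 t 42.6 tcp [466.8 -84.2  24.8] q [ 0.62  0.43 -0.77  0.55 -0.96  0.32] F [-0.5 -0.7  2.6] M [ 1.43  0.   -0.27] w 14.7 ff 58.0
open t 43.3 tcp [466.9 -84.1  24.7] q [ 0.62  0.43 -0.77  0.55 -0.96  0.32] F [ 0.5 -0.1 -0.5] M [ 1.94 -0.26 -0.  ] w 40.2 ff 0.0
away t 45.4 tcp [418.5 -17.5 230.7] q [ 0.82  0.14 -0.53  0.34 -1.49  0.44] F [ 0.3 -0.5 -0.4] M [ 1.97 -0.23 -0.08] w 39.9 ff 0.0
```

View pics/f.png

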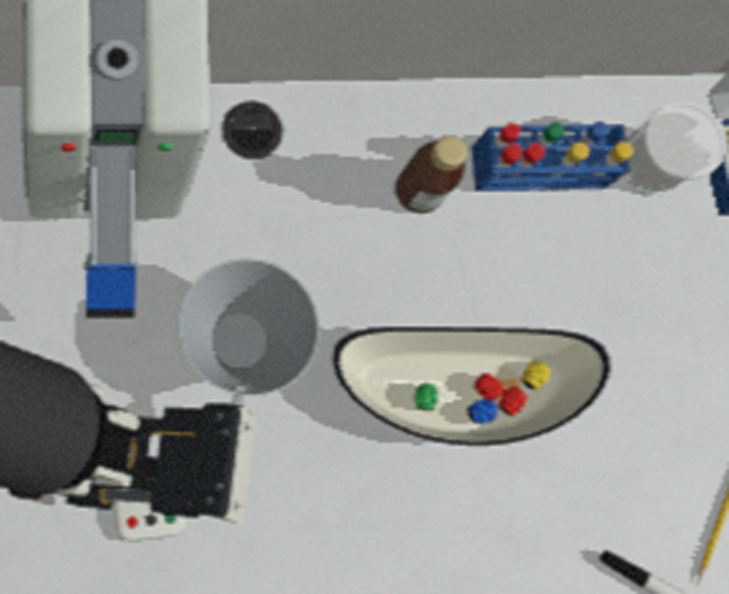

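The cup stands upright and empty at (249,327), released. All five caps lie in the dish at (425–540, 370–410), the flap is shut, and the timer, bottle and dish are unmoved.

```bash
python3 -c "
from plant import bot
print(bot.close_job())"
```

```text
the job is handed in; nothing more can be done
None
```

The job is handed in at about 45 s: all five caps are in the kidney dish, the empty cup stands upright on the desk and is let go, and the flap is shut, as the last picture shows; no verdict was returned.

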